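Clamp the brass blank in the lever vise

TASK

Push the brass blank along the vise's channel, without lifting it, until it sits fully home against the dark end stop. Then push the red lever over past centre so that it snaps to its clamped side and the jaw grips the blank. Leave the onyx egg, the ring dish and the loupe where they are.

Things in the scene. Friction and masses are not known exactly. Their poses are not given: they have to be found in the camera images.
- vise: Small blue and steel vise fixed to the shelf, turned -0.5 to 0.4 rad. Origin: middle of the bed at shelf height; z up; x, roughly away from the robot, runs along an open-topped channel. Bed 150 x 76 mm (x -80 to +70), top at z = 22 mm. Steel guide rails beside the channel: x -70 to +15, tops z = 32, inner faces y = +13 and -14.5 mm. Lever wing: x +2 to +68, y -36 to -96, top z = 16.
- blank_mid (a point): Centre of the loose brass blank, a block 44 mm long (x, along the channel) x 24 mm wide x 36 mm tall, 0.2 to 0.4 kg, standing on the bed in the channel, its centre 40 mm above the shelf. It rises 26 mm above the guide rails, so its near end can be pushed above them. Starts 43 to 68 mm short of home; fully home its centre is at x = +33 mm in the vise frame.
- lever_pivot (a point): Pivot of the lever, at (+35, -65, +34) mm in the vise frame. The lever turns about the vise's x axis between two 32 mm tall steel cheeks (tops 46 mm above the shelf).
- lever_tip (a point): Outer end of the red grip of the lever, 80 mm from the pivot; grip 18 mm thick, from about 31 mm from the pivot to the tip. At the start it leans away from the channel (to the vise's -y), 32 degrees from vertical, the tip 102 mm above the shelf.
- lever (a joint): Lever angle, rad: 0 open (leans to the vise's -y, away from the channel), 0.55 upright (centre), 1.1 clamped (leans to +y, over the moving jaw). A spring holds it at either end and drives it on once past centre; 5 to 9 N across it at mid grip starts it. It advances the jaw 8 mm, pressing a blank that is home onto the fixed jaw with about 6 N; thrown too early, the jaw blocks the blank.
- pad: Black rubber pad of the moving jaw, 34 x 6 x 23 mm, top 47 mm above the shelf; moves along the vise's +y by up to 8 mm as the lever closes, sprung by a few mm. Origin: middle of its face, at bed height, at (+36, -16.5, +22) mm in the vise frame when open.
- egg_mid (a point): Middle of a loose upright banded onyx egg, 45 mm diameter, 62 mm tall, with a small flat foot. Bystander.
- dish_mid (a point): Middle of a loose white ceramic ring dish, 84 mm diameter, 22 mm tall. Bystander.
- loupe_mid (a point): Middle of a loose black plastic loupe, 34 mm diameter, 32 mm tall, standing upright. Bystander.
- blank: The brass blank itself, as blank_mid but with its origin at the centre of its underside.
- stop_face (a point): Foot of the dark end stop's near face, on the bed in mid channel: (+55, 0, +22) mm in the vise frame. The stop is 32 mm wide, its top 52 mm above the shelf. Beside the channel just before it: the fixed steel jaw (x +15 to +55, face y = +13 mm, top z = 48), and opposite, on the -y side, the moving jaw with its pad.
Things that resemble listed ones, but are neither listed nor needed, are in the scene too. What is meant by the vise is not pink or purple, and is the larger of those in its own colour.

How it is judged:
On the way, in this order (a step that is already met when the one before it is completed fails the run):
1. the blank sits home against the end stop, lever still open (x of blank_mid in the frame of vise above 0.03 m and value of joint lever below 0.3 rad), for 0.2 s.
2. the lever has snapped to its clamped side (value of joint lever above 1 rad), for 0.2 s.
At the end, for the whole second after the job is handed in: The lever is past 1.0 rad on its clamped side; the blank stands upright on the bed within 3 mm of the end stop and at rest, gripped by the pad with more than 1.5 N; egg, dish and loupe are within 20 mm of where they began (value of joint lever above 1 rad and x of blank_mid in the frame of vise above 0.03 m and contact force between pad and blank above 1.5 N and height (world z) of blank_mid below 0.044 m and angle between blank_mid's own z axis and vertical below 0.08 rad and linear speed of blank below 0.01 m/s and distance of each of egg_mid, dish_mid, loupe_mid from where it was at the start of the episode below 0.02 m); the robot touches nothing.
It fails at once if the blank is lifted or tipped (height (world z) of blank_mid above 0.05 m or angle between blank_mid's own z axis and vertical above 0.35 rad).
It fails at once if the egg, dish or loupe is displaced by more than 20 mm, or lifted (distance of any of egg_mid, dish_mid, loupe_mid from where it was at the start of the episode above 0.02 m).
It also fails if it takes over 45 s, if anything falls off the work surface, if the arm or the gripper's body presses on something with over 40 N, if the wrist force passes 120 N, or if a joint passes its speed limit or range.

ROBOT

A 6-joint arm with a two-finger parallel gripper is mounted at the origin on the work surface. World frame = base frame: x ahead of the robot, y to its left, z up, the work surface at z = 0. Lengths are in m, angles in rad, forces in N, time in s.
With the tool pointing down it reaches from about 0.325 to 0.925 m from the base axis. Payload 3.1 kg.
Tool frame: the origin (TCP) lies on the centre line of the jaws, within the pads' length; the fingertips stand 11 mm ahead of it and the grasp point (between the pads) lies 8 mm behind it; z points along the fingers, y is the direction in which the jaws open and shut (so a half turn about z gives the same grasp; the last joint's range is limited). The gripper opens to 85 mm and grips with 20 to 120 N. Pads are 22 mm wide; open, the fingers measure 114 mm over their backs; the gripper's body (76 mm by 85 mm) begins 54 mm behind the grasp point. The pads swing forward as they close: fully open they stand 13 mm farther back than shut.
Start: joints at [1.184, 0.217, 1.613, -0, 1.311, -0.112], TCP at [0.17, 0.602, 0.242] pointing down, gripper open.
Joint ranges: [-2.75, 2.75], [-0.78, 2.1], [0.31, 2.55], [-1.13, 4.27], [0.13, 2.63], [-2.58, 2.58]. Speed limits (rad/s): [2.79, 2.79, 3.14, 3.14, 3.14, 3.14].

INTERFACE

Orientations are given as a unit quaternion [x, y, z, w].
In Python, from cell import state, grab_frame, camera_info, sign_off gives the robot as it stands.
- The arm moves only by the shell command python3 -m handwheel 'ROWS'. ROWS is JSON, a list of rows, each a list of 5 numbers: the shift along the tool's x, y, z each as a share of 400 mm, from -1 to 1, then the turn about the tool's z as a share of 360 degrees, from -1 to 1, then the opening, from -1 (shut) to 1 (fully open). A call has 1 to 12 rows; each row is the pose to reach, as a shift and turn from the pose commanded when the call began, along the tool's axes at that moment, turning the shorter way round; what a row does not reach only later rows make up. A row lasts 1/8 s, in which the tool goes at most 62.5 mm and 10.7 degrees, less where a joint would pass 70% of its speed; a pose out of reach is approached as far as the arm can. A call with a number of a shift or a turn outside -1 to 1 is refused whole. A call with a gripper value outside its range is refused whole. The fingers move at their own pace and stop on an object; the grip force is fixed at half the most. Time passes only in rows, so rows that repeat a pose let the fingers close. It gives the time, the measured TCP pose, the force and the opening at its end, in the units of the state.
- state(): the state, without advancing time (a new reading comes with each control period).
- grab_frame(name): name is "scene" or "side" or "wrist"; returns (picture, depth): 480x640x3 uint8, red, green, blue; 480x640 float32, m along the optical axis (not along the pixel's ray), 0 where there is no reading.
- camera_info(name): a dict with "intrinsics" (3x3 intrinsics, pixels), "eye" and "orientation" of the camera in the world. Camera axes: x right, y down, z forward; pixel columns grow to the right and rows downward; lengths in m; the calibration is good to about 2 mm. A picture is of the moment at which its call begins: read the wrist's pose just before it. camera_info takes no time and is no camera call; for the wrist camera it gives the pose at the moment of the call.
- sign_off(): hands the job in, once; it reports no verdict.
The state is a dict: "clock": time; "joints": joint angles; "joint_vel": joint speeds; "tau": joint torques, N m; "tcp_pos": TCP position; "ee_rot": TCP orientation; "contact_force": force on the tool from outside, world axes, zero at the start; "moment": the same for the moment, N m; "gripper_width": finger opening in m.
Only numpy, scipy, OpenCV 4.12 (cv2) and the standard library are available. Lean on these libraries where they do the work, as an engineer would, in place of code of your own. Each camera call takes 0.05 s, during which the arm holds its last target.

## Working session

There is one attempt and no reset: what is moved stays moved. The work goes in short steps, Python scripts to look and compute and a shell command to move; the robot and the scene stay as the last step left them, time stands still between calls to the robot, and variables do not carry over. Pictures are saved under pics/ and viewed, and the job is handed in when it is done.

```bash
ls; mkdir -p pics
python3 - <<'E'
from cell import *
import cv2,numpy as np
print(state())
for n in("scene","side"):
    p,d=grab_frame(n); cv2.imwrite(f"pics/{n}0.png",p[:,:,::-1]); np.savez(f"{n}0.npz",p=p,d=d)
    print(n,camera_info(n))
E
```

```text
pics
{'clock': 0.0, 'joints': array([ 1.18378659e+00,  2.17752414e-01,  1.61492617e+00, -6.46531044e-06,
        1.31132193e+00, -1.12218818e-01]), 'joint_vel': array([-0.00089638,  0.00183003, -0.00104494,  0.00054639,  0.00131062,
       -0.00098967]), 'tau': array([-1.40304448e-03, -3.96836579e+01, -3.03860486e+01, -2.55755003e-04,
        9.61637852e-03,  1.82234822e-05]), 'tcp_pos': array([0.16928168, 0.60081469, 0.2409735 ]), 'ee_rot': array([ 1.36962660e-01,  9.90575479e-01, -1.16738640e-03, -2.94379745e-04]), 'contact_force': array([ 0.27822958,  0.65956526, -0.16256868]), 'moment': array([-0.02618649, -0.03493737, -0.01290247]), 'gripper_width': 0.08556908515781429}
scene {'intrinsics': array([[475.43915383,   0.        , 323.0073415 ],
       [  0.        , 475.43915383, 224.4487072 ],
       [  0.        ,   0.        ,   1.        ]]), 'eye': array([0.93362495, 0.68630006, 0.69763539]), 'orientation': array([ 0.23759807,  0.8728022 , -0.41019353, -0.11620993])}
side {'intrinsics': array([[571.27921354,   0.        , 321.59526726],
       [  0.        , 571.27921354, 250.68029075],
       [  0.        ,   0.        ,   1.        ]]), 'eye': array([0.1336783 , 0.46972693, 0.78178868]), 'orientation': array([-0.3758563 ,  0.85506597, -0.3306196 ,  0.13522167])}
```

View pics/scene0.png

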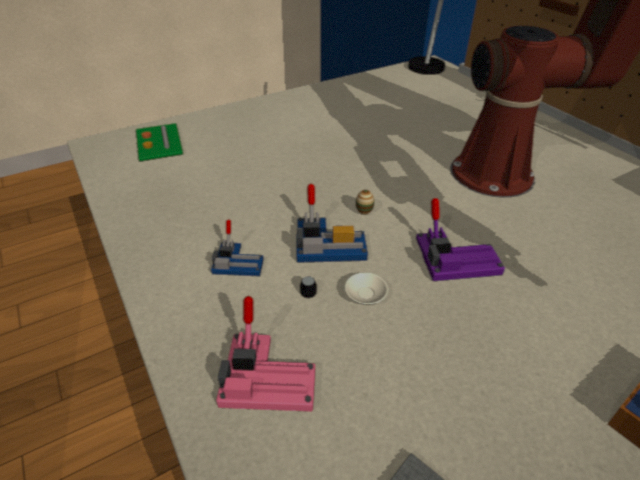

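View pics/side0.png

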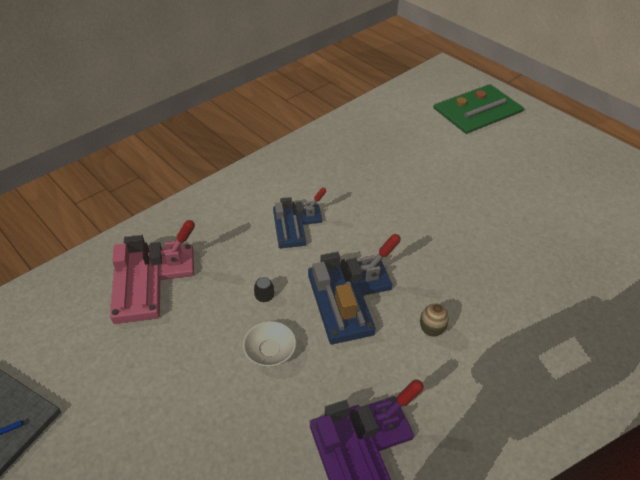

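The large blue vise is the one wanted: scene (330,240), side (345,295). It holds the brass blank at scene (344,234), side (347,300). The possible confusions are the small blue vise (237,262), the pink one (265,370) and the purple one (460,255), all in the scene picture. I'll crop in on my choice and measure it.

```bash
cat > h.py <<'E'
import numpy as np,cv2
from scipy.spatial.transform import Rotation as R
from cell import *
def cloud(n,d,info=None):
    c=info or camera_info(n);K=c["intrinsics"];v,u=np.mgrid[:480,:640]
    P=np.stack([(u-K[0,2])/K[0,0]*d,(v-K[1,2])/K[1,1]*d,d],-1)
    return P@R.from_quat(c["orientation"]).as_matrix().T+c["eye"]
def proj(n,X,info=None):
    c=info or camera_info(n);K=c["intrinsics"]
    p=(np.asarray(X)-c["eye"])@R.from_quat(c["orientation"]).as_matrix()
    return (p@K.T)[...,:2]/p[...,2:]
E
python3 - <<'E'
from h import *
for n,(a,b,c,e) in {"scene":(280,170,400,310),"side":(240,220,460,370)}.items():
    z=np.load(n+"0.npz");p,d=z["p"],z["d"];W=cloud(n,d)
    cv2.imwrite(f"pics/{n}crop.png",cv2.resize(p[b:e,a:c,::-1],None,fx=3.5,fy=3.5,interpolation=cv2.INTER_CUBIC))
    hsv=cv2.cvtColor(p,cv2.COLOR_RGB2HSV);roi=np.zeros((480,640),bool);roi[b:e,a:c]=1
    ok=roi&(d>0)
    def rep(nm,m):
        m=m&ok
        P=W[m];
        if len(P)<5: print(n,nm,len(P));return
        print(n,nm,len(P),"mean",P.mean(0).round(4),"lo",np.percentile(P,2,0).round(3),"hi",np.percentile(P,98,0).round(3))
    H,S,V=cv2.split(hsv)
    br=(H>10)&(H<28)&(S>140)&(V>60); 
    rep("brass",br); bt=br&(W[...,2]>.054); rep("brasstop",bt)
    if (bt&ok).sum()>10: 
        r=cv2.minAreaRect((W[bt&ok][:,:2]*1000).astype(np.float32)); print(r)
    rep("red",((H<6)|(H>174))&(S>180)&(V>70))
    bl=(H>100)&(H<125)&(S>130); rep("bluebed",bl&(abs(W[...,2]-.022)<.006))
    rep("table",W[...,2]<.006)
E
```

```text
scene brass 383 mean [0.4927 0.05   0.049 ] lo [ 0.389 -0.029  0.017] hi [0.527 0.075 0.061]
scene brasstop 188 mean [0.4943 0.0487 0.0581] lo [ 0.389 -0.031  0.054] hi [0.525 0.075 0.061]
((457.0223083496094, 12.822036743164062), (166.51034545898438, 45.18711471557617), 42.183223724365234)
scene red 115 mean [ 0.5213 -0.0522  0.0866] lo [ 0.512 -0.064  0.07 ] hi [ 0.529 -0.04   0.103]
scene bluebed 522 mean [0.5293 0.0662 0.0208] lo [ 0.463 -0.041  0.016] hi [0.605 0.108 0.024]
scene table 12305 mean [4.769e-01 3.500e-03 3.000e-04] lo [ 0.259 -0.242 -0.002] hi [0.667 0.222 0.003]
side brass 486 mean [0.4997 0.0594 0.0526] lo [0.482 0.041 0.029] hi [0.524 0.075 0.06 ]
side brasstop 328 mean [0.5034 0.0565 0.058 ] lo [0.484 0.04  0.055] hi [0.524 0.073 0.061]
((504.601318359375, 55.548583984375), (23.96868133544922, 43.64234924316406), 61.087982177734375)
side red 78 mean [ 0.5164 -0.0534  0.0884] lo [ 0.509 -0.064  0.071] hi [ 0.523 -0.043  0.104]
side bluebed 8 mean [0.5202 0.0597 0.0218] lo [0.464 0.017 0.021] hi [0.552 0.084 0.023]
side table 24096 mean [5.302e-01 1.500e-03 2.000e-04] lo [ 0.346 -0.217 -0.003] hi [0.751 0.193 0.004]
```

Run:
```python
import cv2
for n in("scene","side"):print(cv2.imread(f"pics/{n}crop.png").shape)
```

```text
(490, 420, 3)
(525, 770, 3)
```

View pics/scenecrop.png

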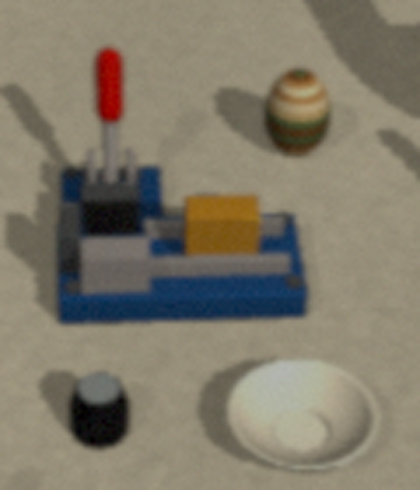

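View pics/sidecrop.png

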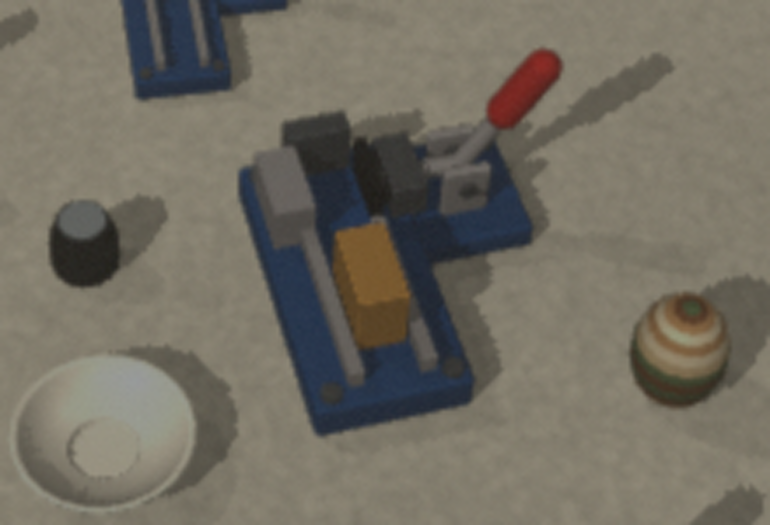

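Both crops match the description: a blue and steel vise, brass blank in the channel, lever leaning away from the channel. Next I'll fit a box model of the vise to both depth clouds.

```bash
cat > fit.py <<'E'
from h import *
from scipy.optimize import least_squares
# boxes lo,hi mm in vise frame
B=[((-80,-38,0),(70,38,22)),((2,-96,0),(68,-36,16)),((-70,13,22),(15,21,32)),((-70,-22,22),(15,-14.5,32)),
   ((15,13,22),(55,33,48)),((55,-16,22),(67,16,52)),((19,-22.5,22),(53,-16.5,47))]
def sdf(P,lo,hi):
    lo,hi=np.array(lo),np.array(hi);q=abs(P-(lo+hi)/2)-(hi-lo)/2
    return np.linalg.norm(np.maximum(q,0),axis=1)+np.minimum(q.max(1),0)
def res(t,P):
    c,s=np.cos(t[2]),np.sin(t[2]);X=P[:,0]-t[0];Y=P[:,1]-t[1]
    L=np.c_[c*X+s*Y,-s*X+c*Y,P[:,2]]
    bb=((t[3]-22,-12,22),(t[3]+22,12,58))
    return np.min([sdf(L,*b) for b in B+[bb]],0)
def run(pairs,x0=(0.56,0.03,-0.5,-.02)):
    for sel in pairs+[pairs] if len(pairs)>1 else [pairs]:
        sel=sel if isinstance(sel,list) else [sel]
        P=np.concatenate([W.reshape(-1,3) for W in sel])*1000
        P=P[(P[:,2]>5)&(P[:,2]<62)]
        x=np.array(x0)*[1000,1000,1,1000]
        for r in (90,75):
          c,s=np.cos(x[2]),np.sin(x[2]);X=P[:,0]-x[0];Y=P[:,1]-x[1];l=np.c_[c*X+s*Y,-s*X+c*Y]
          Q=P[(l[:,0]>-95)&(l[:,0]<85)&(l[:,1]>-50)&(l[:,1]<52)]
          f=least_squares(res,x,args=(Q,),loss="soft_l1",f_scale=2,x_scale=[10,10,.1,10],diff_step=1e-4);x=f.x
        print(x.round(3),len(Q),"med|r|",np.median(abs(f.fun)).round(2))
    return x
if __name__=="__main__":
    x=run([cloud(n,np.load(n+"0.npz")["d"]) for n in("scene","side")])
    np.save("pose.npy",x)
    T=lambda v:np.array([x[0]+np.cos(x[2])*v[0]-np.sin(x[2])*v[1],x[1]+np.sin(x[2])*v[0]+np.cos(x[2])*v[1],v[2]])/1000
    tip=T((35,-65-80*np.sin(np.radians(32)),34+80*np.cos(np.radians(32))))
    pts={"home":T((33,0,40)),"blank":T((x[3],0,40)),"tip":tip,"near":T((-80,0,22)),"btop":T((x[3],0,58)),"stop":T((55,0,52))}
    for k,v in pts.items(): print(k,v.round(4))
    p=np.load("side0.npz")["p"][:,:,::-1].copy()
    for v in list(pts.values())+[T((a,b,22)) for a in(-80,70) for b in(-38,38)]:
        cv2.circle(p,tuple(int(round(i)) for i in proj("side",v)),2,(0,255,0),-1)
    cv2.imwrite("pics/fit.png",cv2.resize(p[220:370,240:460],None,fx=3.5,fy=3.5))
E
python3 fit.py
```

```text
[ 5.31573e+02  4.19730e+01 -4.91000e-01 -3.08500e+01] 2358 med|r| 0.89
[ 5.31613e+02  3.92830e+01 -5.13000e-01 -3.00650e+01] 4170 med|r| 0.94
[ 5.32287e+02  4.07370e+01 -4.98000e-01 -3.02000e+01] 6497 med|r| 0.9
home [0.5613 0.025  0.04  ]
blank [0.5058 0.0552 0.04  ]
tip [ 0.5117 -0.0703  0.1018]
near [0.462  0.0789 0.022 ]
btop [0.5058 0.0552 0.058 ]
stop [0.5806 0.0145 0.052 ]
```

View pics/fit.png

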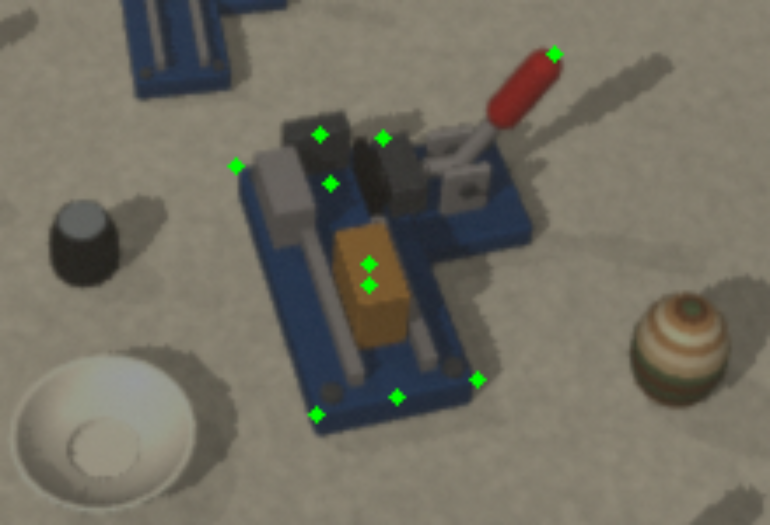

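The fit is consistent. Vise origin is (0.532, 0.041) with yaw −0.50, and the blank is at x = −30 mm, 63 mm short of home, which falls inside the stated 43–68 mm. The reprojected points land on the bed corners, blank, stop and lever tip. Next I'll work out the approach.

```bash
cat > plan.py <<'E'
import sys
from h import *
x=np.load("pose.npy");c,s=np.cos(x[2]),np.sin(x[2])
st=state();M=R.from_quat(st["ee_rot"]).as_matrix()
p=st["tcp_pos"];d=(p-[x[0]/1e3,x[1]/1e3,0])*1000
print("tcp vise mm",np.round([c*d[0]+s*d[1],-s*d[0]+c*d[1],d[2]],1),"F",st["contact_force"].round(1),"w",round(st["gripper_width"],4),"t",st["clock"])
des=R.from_euler("z",x[2])*R.from_matrix(np.array([[-1,0,0],[0,1,0],[0,0,-1.]]))
print("turn deg/share",(R.from_matrix(M).inv()*des).as_rotvec(degrees=True).round(2),((R.from_matrix(M).inv()*des).as_rotvec(degrees=True)[2]/360).round(4))
if len(sys.argv)>3:
    v=np.array([float(a) for a in sys.argv[1:4]])
    g=np.array([x[0]+c*v[0]-s*v[1],x[1]+s*v[0]+c*v[1],v[2]])/1000
    print("goal",g.round(4),"shares",(M.T@(g-p)/.4).round(4))
E
python3 plan.py -95 0 240
python3 - <<'E'
from h import *
for n in("scene","side"):
    z=np.load(n+"0.npz");W=cloud(n,z["d"])
    for k,(u,v) in {"scene":{"egg":(365,200),"dish":(367,288),"loupe":(308,285)},"side":{"egg":(434,315),"dish":(269,345),"loupe":(264,288)}}[n].items(): print(n,k,W[v,u].round(3))
E
```

```text
tcp vise mm [-586.4  318.8  241.1] F [ 0.6  0.  -0.1] w 0.0856 t 0.1
turn deg/share [-0.12 -0.   12.78] 0.0355
goal [0.4488 0.0861 0.24  ] shares [-1.0218 -1.0491  0.0047]
scene egg [ 0.397 -0.019  0.045]
scene dish [0.526 0.18  0.005]
scene loupe [0.635 0.137 0.032]
side egg [ 0.386 -0.021  0.055]
side dish [0.542 0.185 0.006]
side loupe [0.619 0.131 0.033]
```

```bash
python3 -m handwheel '[[-0.1,-0.1,0,0.01,-1],[-0.2,-0.2,0,0.02,-1],[-0.31,-0.31,0,0.03,-1],[-0.42,-0.42,0,0.0355,-1],[-0.53,-0.53,0,0.0355,-1],[-0.64,-0.64,0,0.0355,-1],[-0.75,-0.75,0,0.0355,-1],[-0.86,-0.86,0,0.0355,-1],[-0.95,-0.95,0,0.0355,-1],[-0.95,-0.95,0,0.0355,-1],[-0.95,-0.95,0,0.0355,-1]]'; python3 plan.py -95 0 130
```

```text
clock: 1.48
tcp_pos: [0.4317, 0.1329, 0.2418]
ee_rot: [0.247, 0.969, 0.0, -0.001]
contact_force: [-0.5, -0.4, -0.3]
gripper_width: -0.0
tcp vise mm [-132.4   32.9  241.8] F [-0.5 -0.4 -0.3] w -0.0 t 1.475
turn deg/share [-0.01 -0.08 -0.04] -0.0001
goal [0.4488 0.0861 0.13  ] shares [-0.094  -0.0821  0.2794]
```

```bash
python3 -m handwheel '[[-0.047,-0.041,0.1,0,-1],[-0.094,-0.082,0.2,0,-1],[-0.094,-0.082,0.3,0,-1],[-0.094,-0.082,0.4,0,-1],[-0.094,-0.082,0.44,0,-1],[-0.094,-0.082,0.44,0,-1],[-0.094,-0.082,0.44,0,-1]]'; python3 plan.py -95 0 48
python3 - <<'E'
from h import *
for n in("side","scene"):
    p,d=grab_frame(n); cv2.imwrite(f"pics/{n}1.png",cv2.resize(p[150:370,220:470,::-1],None,fx=2.5,fy=2.5))
E
```

```text
clock: 2.35
tcp_pos: [0.451, 0.0865, 0.0679]
ee_rot: [0.246, 0.969, 0.0, 0.001]
contact_force: [-0.1, -0.1, -0.3]
gripper_width: 0.0001
tcp vise mm [-93.3   1.4  67.9] F [-0.1 -0.1 -0.3] w 0.0001 t 2.35
turn deg/share [0.09 0.15 0.06] 0.0002
goal [0.4488 0.0861 0.048 ] shares [ 0.0045 -0.0036  0.0497]
```

View pics/side1.png

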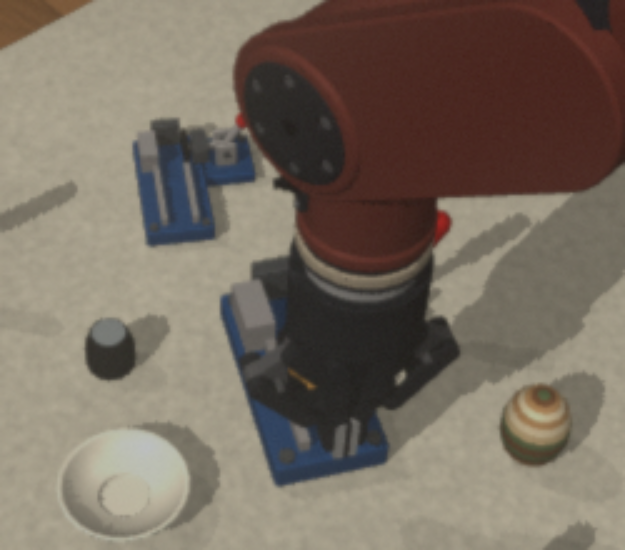

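View pics/scene1.png

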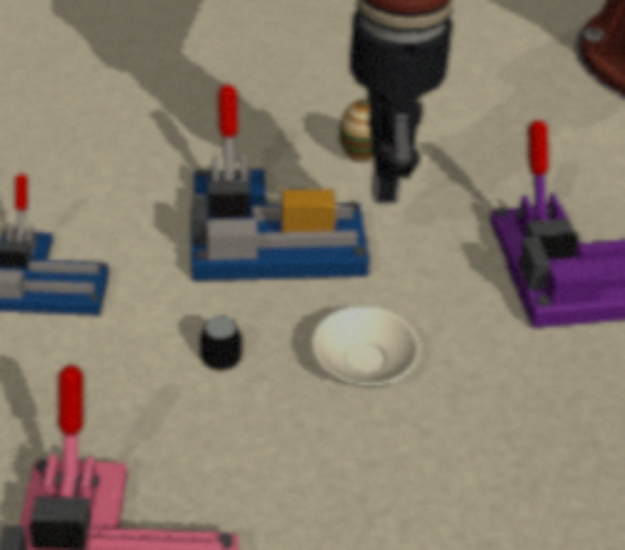

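The fingers are behind the blank and centred on the channel at side (345,435). Now I'll lower to TCP z = 48 and push in stages.

```bash
python3 -m handwheel '[[0,-0.0036,0.05,0,-1],[0,-0.0036,0.05,0,-1],[-0.03,-0.0036,0.05,0,-1],[-0.06,-0.0036,0.05,0,-1],[-0.07,-0.0036,0.05,0,-1],[-0.08,-0.0036,0.05,0,-1],[-0.09,-0.0036,0.05,0,-1],[-0.1,-0.0036,0.05,0,-1],[-0.11,-0.0036,0.05,0,-1],[-0.12,-0.0036,0.05,0,-1],[-0.13,-0.0036,0.05,0,-1],[-0.13,-0.0036,0.05,0,-1]]'; python3 plan.py 0 0 48
```

```text
clock: 3.95
tcp_pos: [0.4954, 0.0595, 0.0465]
ee_rot: [0.246, 0.969, 0.0, 0.001]
contact_force: [0.1, -0.3, -1.0]
gripper_width: -0.0
tcp vise mm [-41.3  -1.1  46.5] F [ 0.1 -0.3 -1. ] w -0.0 t 3.95
turn deg/share [ 0.02  0.08 -0.  ] -0.0
goal [0.5323 0.0407 0.048 ] shares [-0.1033  0.0028 -0.0037]
```

```bash
python3 -m handwheel '[[-0.02,0.002,-0.003,0,-1],[-0.04,0.002,-0.003,0,-1],[-0.05,0.002,-0.003,0,-1],[-0.06,0.002,-0.003,0,-1],[-0.07,0.002,-0.003,0,-1],[-0.08,0.002,-0.003,0,-1]]'; python3 plan.py 0 0 48
python3 - <<'E'
from h import *
for n in("scene",):
    p,d=grab_frame(n); np.savez("s2.npz",p=p,d=d);cv2.imwrite(f"pics/{n}2.png",cv2.resize(p[170:310,260:420,::-1],None,fx=4,fy=4))
import fit
E
```

```text
clock: 4.7
tcp_pos: [0.5232, 0.0451, 0.0474]
ee_rot: [0.246, 0.969, -0.0, -0.0]
contact_force: [-1.5, 0.6, -0.8]
gripper_width: 0.0002
tcp vise mm [-10.1  -0.5  47.4] F [-1.5  0.6 -0.8] w 0.0002 t 4.7
turn deg/share [-0.01 -0.01  0.01] 0.0
goal [0.5323 0.0407 0.048 ] shares [-0.0253  0.0012 -0.0014]
```

View pics/scene2.png

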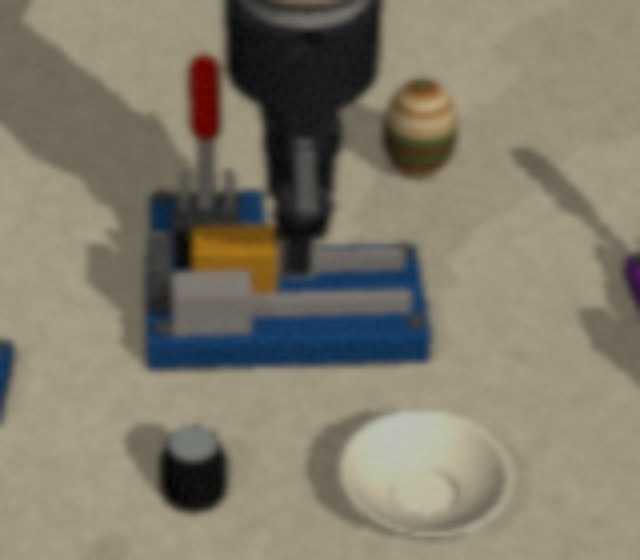

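The blank is upright at (233,255) in the crop, with about 10 mm left to the stop at (160,265). I'll creep forward and watch the force.

```bash
python3 -m handwheel '[[-0.005,0.001,0,0,-1],[-0.01,0.001,0,0,-1],[-0.015,0.001,0,0,-1],[-0.02,0.001,0,0,-1]]'; python3 -m handwheel '[[-0.003,0,0,0,-1],[-0.006,0,0,0,-1]]'; python3 plan.py 0 0 48
```

```text
clock: 5.25
tcp_pos: [0.5304, 0.0418, 0.0475]
ee_rot: [0.246, 0.969, 0.0, 0.0]
contact_force: [-1.7, 1.6, -0.1]
gripper_width: 0.0001
clock: 5.5
tcp_pos: [0.5324, 0.0407, 0.0475]
ee_rot: [0.246, 0.969, 0.0, -0.0]
contact_force: [-1.1, 0.3, 0.3]
gripper_width: 0.0001
tcp vise mm [ 0.1 -0.  47.5] F [-1.1  0.3  0.3] w 0.0001 t 5.5
turn deg/share [-0.   -0.02  0.  ] 0.0
goal [0.5323 0.0407 0.048 ] shares [ 0.0003  0.     -0.0013]
```

```bash
python3 -m handwheel '[[-0.004,0,0,0,-1],[-0.006,0,0,0,-1]]'; python3 -m handwheel '[[-0.003,0,0,0,-1],[-0.006,0,0,0,-1]]'; python3 plan.py 0 0 48
```

```text
clock: 5.75
tcp_pos: [0.5326, 0.0405, 0.0475]
ee_rot: [0.247, 0.969, 0.0, -0.003]
contact_force: [-8.2, 5.2, 7.4]
gripper_width: 0.0002
clock: 6.0
tcp_pos: [0.5327, 0.0404, 0.0475]
ee_rot: [0.247, 0.969, 0.001, -0.005]
contact_force: [-12.0, 7.2, 12.0]
gripper_width: -0.0001
tcp vise mm [ 0.5 -0.1 47.5] F [-12.    7.2  12. ] w -0.0001 t 6.0
turn deg/share [-0.08 -0.62 -0.04] -0.0001
goal [0.5323 0.0407 0.048 ] shares [ 0.0013  0.0002 -0.0013]
```

The force rose sharply at TCP x = 0.5 mm, which is where home should be. I'll back off, lift, and check.

```bash
python3 -m handwheel '[[0.01,0,0,0,-1],[0.04,0,0,0,-1],[0.08,0,0,0,-1],[0.1,0,-0.1,0,-1],[0.1,0,-0.22,0,-1],[0.1,0,-0.3,0,-1],[0.1,0,-0.3,0,-1]]'; python3 plan.py 35 -150 170
python3 - <<'E'
from h import *
import fit
C=[]
for n in("scene","side"):
    p,d=grab_frame(n);C.append(cloud(n,d));cv2.imwrite(f"pics/{n}3.png",cv2.resize(p[170:360,240:420,::-1],None,fx=3,fy=3))
    x=np.load("pose.npy");hsv=cv2.cvtColor(p,cv2.COLOR_RGB2HSV);H,S,V=cv2.split(hsv)
    W=C[-1];m=(H>10)&(H<28)&(S>140)&(V>60)&(abs(W[...,2]-.058)<.005)&(np.hypot(W[...,0]-.561,W[...,1]-.025)<.05)
    P=W[m]*1000;X=P[:,0]-x[0];Y=P[:,1]-x[1];c,s=np.cos(x[2]),np.sin(x[2]);l=np.c_[c*X+s*Y,-s*X+c*Y]
    if len(l): print(n,len(l),"blank top x,y range",np.percentile(l,[2,98],0).round(1),"z",P[:,2].mean())
fit.run([C[0]],x0=(.5323,.0407,-.498,.033))
E
```

```text
clock: 6.88
tcp_pos: [0.5037, 0.0577, 0.171]
ee_rot: [0.246, 0.969, 0.001, 0.004]
contact_force: [0.5, 0.4, 0.0]
gripper_width: -0.0003
tcp vise mm [-33.2   1.2 171. ] F [0.5 0.4 0. ] w -0.0003 t 6.875
turn deg/share [0.2  0.41 0.02] 0.0001
goal [ 0.4914 -0.1078  0.17  ] shares [-0.1704 -0.3781  0.0024]
scene 177 blank top x,y range [[11.3 -8.7]
 [52.6 15. ]] z 57.75353072226477
side 311 blank top x,y range [[  9.9 -10.8]
 [ 52.6  12.1]] z 57.77727352922569
[ 5.31767e+02  4.21010e+01 -4.94000e-01  3.23200e+01] 2263 med|r| 0.88
```

View pics/scene3.png

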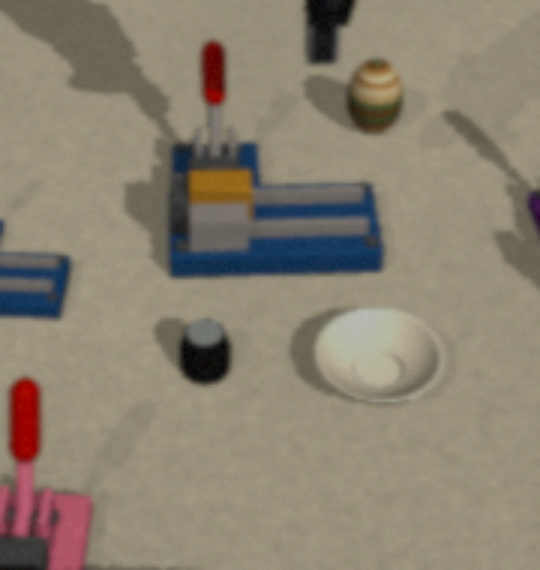

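View pics/side3.png

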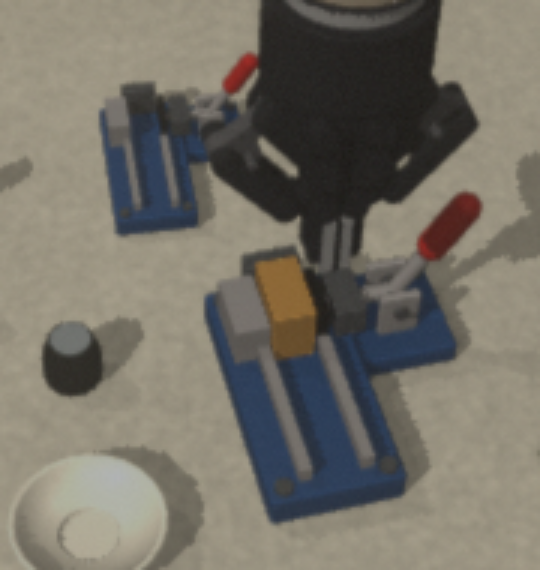

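The blank is home, measured at x ≈ 32–33 and visually against the stop, and the lever is still open. Next I'll move over to the outside of the lever with a quarter turn, so the slim side of the fingers does the pushing.

```bash
python3 -m handwheel '[[-0.02,-0.04,0,0.028,-1],[-0.04,-0.09,0,0.056,-1],[-0.07,-0.14,0,0.084,-1],[-0.1,-0.2,0,0.112,-1],[-0.12,-0.26,0,0.14,-1],[-0.14,-0.32,0,0.168,-1],[-0.16,-0.36,0,0.196,-1],[-0.17,-0.378,0,0.224,-1],[-0.17,-0.378,0,0.25,-1],[-0.17,-0.378,0,0.25,-1],[-0.17,-0.378,0,0.25,-1]]'; python3 plan.py 35 -150 86
```

```text
clock: 8.35
tcp_pos: [0.4881, -0.1074, 0.1662]
ee_rot: [0.859, 0.512, -0.001, -0.001]
contact_force: [0.9, -0.5, -0.4]
gripper_width: 0.0002
tcp vise mm [  32.  -151.2  166.2] F [ 0.9 -0.5 -0.4] w 0.0002 t 8.35
turn deg/share [ -0.12  -0.09 -89.85] -0.2496
goal [ 0.4914 -0.1078  0.086 ] shares [0.0032 0.008  0.2004]
```

```bash
python3 -m handwheel '[[0,0.008,0.1,0,-1],[0,0.008,0.2,0,-1],[0,0.008,0.2,0,-1],[0.02,0.008,0.2,0,-1],[0.04,0.008,0.2,0,-1],[0.06,0.008,0.2,0,-1],[0.07,0.008,0.2,0,-1],[0.08,0.008,0.2,0,-1]]'; python3 plan.py 35 -76 86
python3 - <<'E'
from h import *
for n in("scene","side"):
    p,d=grab_frame(n);cv2.imwrite(f"pics/{n}4.png",cv2.resize(p[150:340,270:450,::-1],None,fx=3,fy=3))
E
```

```text
clock: 9.35
tcp_pos: [0.5067, -0.0829, 0.0883]
ee_rot: [0.859, 0.512, -0.002, 0.002]
contact_force: [-7.3, -9.4, 9.3]
gripper_width: 0.0003
tcp vise mm [  36.6 -120.8   88.3] F [-7.3 -9.4  9.3] w 0.0003 t 9.35
turn deg/share [ -0.2    0.25 -89.85] -0.2496
goal [ 0.5267 -0.0428  0.086 ] shares [ 0.1121 -0.0037  0.0053]
```

View pics/scene4.png

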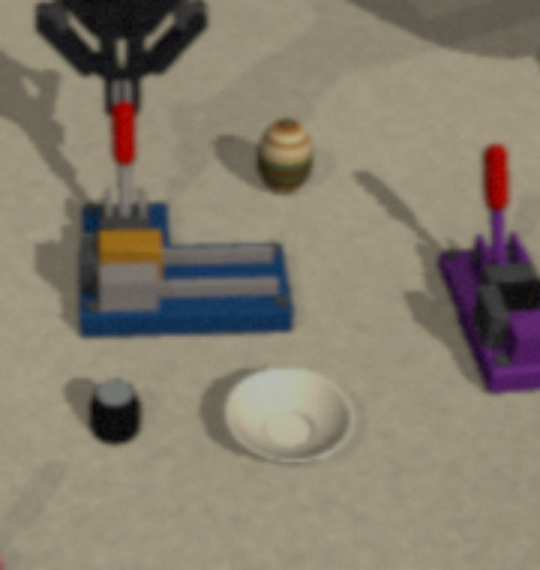

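View pics/side4.png

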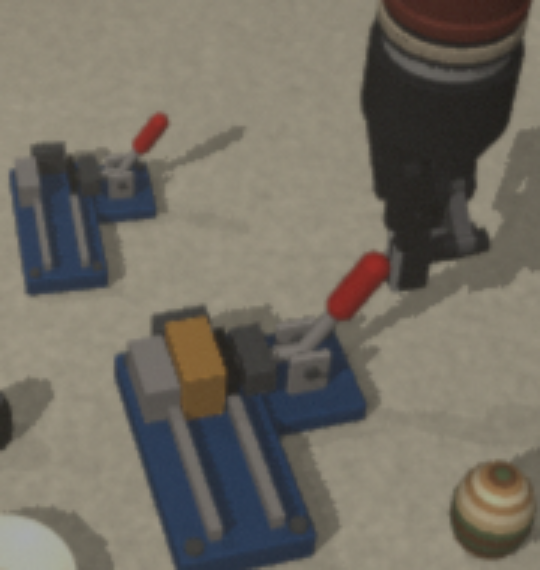

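The closed fingers are on the lever tip, at side crop (390,265). I'll keep pushing in small steps.

```bash
python3 -m handwheel '[[0.01,-0.003,0.003,0,-1],[0.02,-0.003,0.003,0,-1],[0.03,-0.003,0.003,0,-1]]'; python3 plan.py 35 -76 86
```

```text
clock: 9.82
tcp_pos: [0.5122, -0.0718, 0.0874]
ee_rot: [0.859, 0.511, -0.001, 0.002]
contact_force: [-2.4, -4.1, 3.2]
gripper_width: -0.0
tcp vise mm [  36.1 -108.5   87.4] F [-2.4 -4.1  3.2] w -0.0 t 9.825
turn deg/share [-3.000e-02  2.100e-01 -8.997e+01] -0.2499
goal [ 0.5267 -0.0428  0.086 ] shares [ 0.0812 -0.0027  0.0033]
```

Force is 5 N and the lever is moving freely, so I'll carry it past centre and then draw back.

```bash
python3 -m handwheel '[[0.02,-0.003,0.003,0,-1],[0.04,-0.003,0.003,0,-1],[0.06,-0.003,0.003,0,-1],[0.075,-0.003,0.003,0,-1],[0.085,-0.003,0.003,0,-1],[0.085,-0.003,0.003,0,-1]]'; python3 plan.py 35 -150 86
python3 - <<'E'
from h import *
for n in("scene","side"):
    p,d=grab_frame(n);cv2.imwrite(f"pics/{n}5.png",cv2.resize(p[150:340,270:450,::-1],None,fx=3,fy=3))
E
```

```text
clock: 10.58
tcp_pos: [0.527, -0.0393, 0.0849]
ee_rot: [0.859, 0.511, -0.0, -0.0]
contact_force: [-0.1, 0.7, 0.4]
gripper_width: -0.0001
tcp vise mm [ 33.5 -72.8  84.9] F [-0.1  0.7  0.4] w -0.0001 t 10.575
turn deg/share [-1.000e-02 -2.000e-02 -8.996e+01] -0.2499
goal [ 0.4914 -0.1078  0.086 ] shares [-0.193   0.0035 -0.0027]
```

View pics/scene5.png

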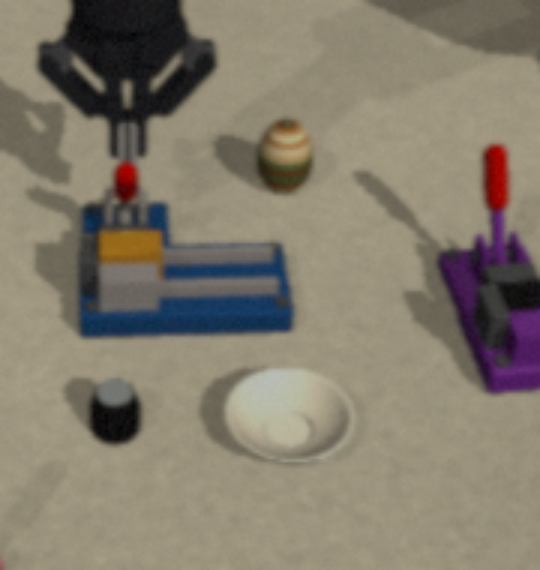

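View pics/side5.png

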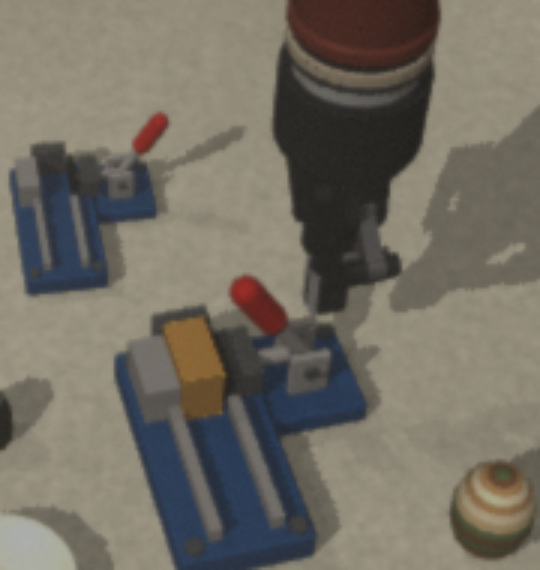

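The lever has snapped over to the channel side, at side crop (258,303). I'll retreat clear and measure.

```bash
python3 -m handwheel '[[-0.05,0,0,0,-1],[-0.12,0,-0.05,0,-1],[-0.19,0,-0.15,0,-1],[-0.25,0,-0.25,0,-1],[-0.25,0,-0.3,0,-1],[-0.25,0,-0.3,0,-1],[-0.25,0,-0.3,0,-1]]'
python3 - <<'E'
from h import *
import fit
x=np.load("pose.npy");c,s=np.cos(x[2]),np.sin(x[2])
C=[]
for n in("scene","side"):
    p,d=grab_frame(n);W=cloud(n,d);C.append(W);cv2.imwrite(f"pics/{n}6.png",cv2.resize(p[150:340,250:430,::-1],None,fx=3,fy=3))
    H,S,V=cv2.split(cv2.cvtColor(p,cv2.COLOR_RGB2HSV));near=np.hypot(W[...,0]-.55,W[...,1])<.12
    def loc(m):
        P=W[m&near&(d>0)]*1000;X=P[:,0]-x[0];Y=P[:,1]-x[1];return np.c_[c*X+s*Y,-s*X+c*Y,P[:,2]]
    r=loc(((H<6)|(H>174))&(S>180)&(V>60)); print(n,"red mean",r.mean(0).round(1),"lo",np.percentile(r,2,0).round(1),"hi",np.percentile(r,98,0).round(1))
    b=loc((H>10)&(H<28)&(S>140)&(V>60)&(abs(W[...,2]-.058)<.005));print(n,"top",np.percentile(b,[2,98],0).round(1))
    a=np.load(n+"0.npz");W0=cloud(n,a["d"])
    for k,q in {"egg":(.39,-.02),"dish":(.535,.18),"loupe":(.627,.134)}.items():
        f=lambda Z:np.median(Z[(np.hypot(Z[...,0]-q[0],Z[...,1]-q[1])<.06)&(Z[...,2]>.01)&(Z[...,2]<.07)&(np.isfinite(Z[...,2]))],0)
        print(n,k,"shift mm",((f(W)-f(W0))*1000).round(1))
fit.run(C,x0=(.5323,.0407,-.498,.033))
E
```

```text
clock: 11.55
tcp_pos: [0.4781, -0.1277, 0.2039]
ee_rot: [0.86, 0.511, -0.001, -0.001]
contact_force: [-0.2, -0.8, -1.4]
gripper_width: 0.0001
scene red mean [ 28.2 -83.7 274.9] lo [  -6.5 -143.8   70.2] hi [ 49.9 -17.4 472.7]
scene top [[11.4 -8.9 53.4]
 [52.6 15.9 60.1]]
scene egg shift mm [ 0.  -0.4  0.3]
scene dish shift mm [ 0.7 -0.7 -0.1]
scene loupe shift mm [0.2 0.1 0.1]
side red mean [ 30.7 -24.9 101. ] lo [ 26.5 -29.2  96. ] hi [ 35.  -20.2 104.3]
side top [[10.  -9.4 55. ]
 [52.4 13.  60.6]]
side egg shift mm [0.1 0.1 0. ]
side dish shift mm [-0.   0.8 -0.2]
side loupe shift mm [ 0.   0.2 -0.6]
[ 5.3189e+02  4.2166e+01 -4.9300e-01  3.1841e+01] 2217 med|r| 0.84
[ 5.31789e+02  3.97970e+01 -5.06000e-01  3.31370e+01] 4129 med|r| 0.94
[ 5.32432e+02  4.11180e+01 -4.97000e-01  3.30660e+01] 6311 med|r| 0.88
```

View pics/side6.png

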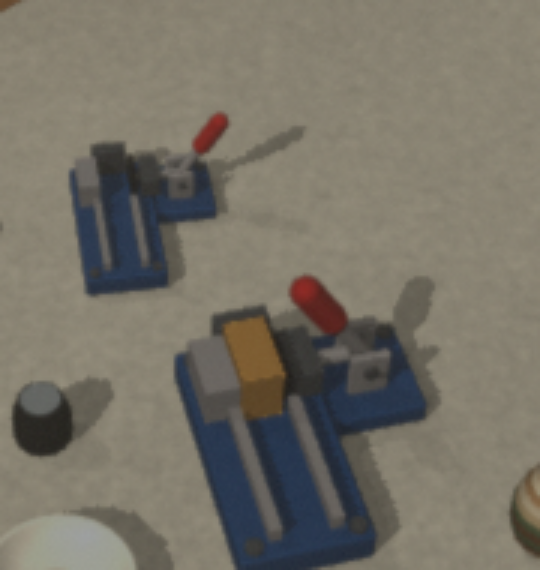

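```bash
python3 -c "
from cell import *
print(state()['joint_vel'].round(3)); print(sign_off())"
```

```text
[ 0.007  0.003 -0.003 -0.001 -0.001  0.002]
the job is handed in; nothing more can be done
None
```

I pushed the blank along the channel to the end stop with closed fingers, then pushed the lever past centre so that it snapped to its clamped side. I backed the arm clear and handed the job in at about 12 s.

Last checks before handing in:
- **Blank:** the combined fit of both cameras puts its centre at x ≈ 33.1 mm, where home is 33 mm. The scene camera alone reads 31.8 mm and the side camera alone 33.1 mm; all are above the 30 mm limit. Its top is at about 58 mm, so it is standing upright on the bed.
- **Lever:** the tip measures about y −22 mm, z 102 mm in the vise frame, which matches about 32° past upright, roughly 1.1 rad. This comes from the side camera only. The scene camera's red reading was unusable because the red arm was mixed into it.
- **Egg, dish and loupe:** none moved more than about 1 mm.
- **Robot:** clear of everything, with about 1.6 N read at the wrist after retreating, still slightly settling.

I could not measure the pad's grip force. That the blank is gripped is inferred from the lever being fully over and the jaw looking closed on the blank in the side picture.

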